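Put the starter crock into the proofing box and close its stayed lid

TASK

Stand the small white starter crock upright in the open proofing box, wholly on the round warming plate with no part of its foot overhanging the edge, and let go of it. Then unlock the folding lid stay by lifting its knee forward and up past straight, and lower the lid by its bar until it is fully shut: guide it all the way down, do not let it drop. Leave the tin and the garlic on the worktop where they are.

Things in the scene. Friction and masses are not known exactly. Their poses are not given: they have to be found in the camera images.
- proofing_box: Fixed pale wooden box open at the top under its raised lid, 190 (x, depth) x 300 (y, width) x 110 mm high, walls 10 mm, black dial on the front. Origin: centre of its underside on the worktop; own x points from its front to its back (hinge side), y to its left, z up
- plate_top (a point): Centre of the top face of the round aluminium warming plate inside the box, 80 mm across; the face is 26 mm above the worktop, 12 mm above the box floor and 84 mm below the box rim. Axes as the box
- lid_hinge (a point): Middle of the lid's hinge line, along the box's top rear edge, 110 mm above the worktop, parallel to the box's y. The lid is a wooden panel 195 x 304 x 12 mm, 0.45 kg or so; at the start it leans forward over the box at 70 degrees above horizontal
- lid_bar (a point): Centre of the round steel pull bar on the lid's front edge: 12 mm thick, 150 mm long, parallel to the box's y, 233 mm from the hinge line; clear gap of 32 mm between bar and panel edge (posts 66 mm either side of the centre). Axes as the box's at the start, turning with the lid. Lid shut: 116 mm above the worktop, 138 mm in front of the box's centre
- lid (a joint): Lid angle in rad: 0 as it stands open at the start, 1.222 fully shut. Hinge friction (0.33 N m) holds the lid where it is left while it is steep; from some point between 50 and 30 degrees above horizontal (joint 0.35 to 0.7) it falls by its own weight
- stay_knee (a point): Centre of the knee of the folding stay inside the right-hand end of the box: a black round grip on its pivot, 26 mm in diameter, 18 mm wide, axis parallel to the box's y; at the start 48 mm above the box rim, under the leaning lid. The steel links are 13 mm wide, 74 mm between pivots; the lower one is pivoted to the box 100 mm in front of the hinge line, 20 mm below the rim
- stay_upper (a joint): Knee angle, rad: 0 locked (at its stop, past centre to the rear), 0.18 links straight, growing as it folds to the front; unlocked beyond 0.4, about 2.9 with the lid shut. To lift it, the knee moves on an arc of 74 mm about the lower pivot, at first 95 % forward (box -x), 33 % up; the lid sinks with it. 35 mm of lift gives about 0.9; friction then holds stay and lid there
- crock_mid (a point): Centre, half-way up, of the loose white glazed crock with a flat wooden lid (fixed to it) and a small wooden knob: 56 mm in diameter from 4 to 40 mm above its foot, 70 mm high in all, about 0.22 kg; foot 51 mm across. It starts on the worktop, left or right of the box
- tin_mid (a point): Centre of a loose tin with a paper label, 57 mm in diameter, 72 mm high, standing on the worktop; leave it
- garlic_mid (a point): Centre of a loose garlic bulb, 60 x 57 x 58 mm, on the worktop; leave it
There are look-alikes about, which are no part of the job. Several things look just like the part that bears crock_mid: the one meant starts farthest to the robot's right.

How it is judged (in metres and radians):
On the way, in this order (a step that is already met when the one before it is completed fails the run):
1. the crock stands upright, wholly on the warming plate, and is let go (horizontal distance between crock_mid and plate_top below 0.014 m and z of crock_mid in the frame of plate_top between 0.031 and 0.039 m and angle between crock_mid's own z axis and vertical below 0.1 rad and contact force between the fingers and crock below 0.3 N), for 0.2 s.
2. the knee of the stay is lifted past centre, so that the stay is unlocked (value of joint stay_upper above 0.35 rad), for 0.1 s.
At the end, for the whole second after the job is handed in: The lid is fully shut (within 0.03 rad, 7 mm at the bar) and at rest, and inside the crock stands upright (within 0.1 rad) on the warming plate with its centre within 14 mm of the plate's centre, so that no edge overhangs (value of joint lid above 1.19 rad and horizontal distance between crock_mid and plate_top below 0.014 m and z of crock_mid in the frame of plate_top between 0.031 and 0.039 m and angle between crock_mid's own z axis and vertical below 0.1 rad and velocity of joint lid below 0.05 rad/s); the robot touches nothing.
It fails at once if the lid drops or slams (turns shut faster than 2 rad/s) (velocity of joint lid above 2 rad/s).
It fails at once if the crock is tipped over (angle between crock_mid's own z axis and vertical above 1 rad).
It fails at once if the tin or the garlic is pushed more than 30 mm from its place (distance of any of tin_mid, garlic_mid from where it was at the start of the episode above 0.03 m).
It also fails if it takes over 72 s, if anything falls off the work surface, if the arm or the gripper's body presses on something with over 40 N, if the wrist force passes 120 N, or if a joint passes its speed limit or range.

ROBOT

A 7-joint arm with a two-finger parallel gripper is mounted at the origin on a cart in front of the work surface, level with it; the furniture and walls round the work are solid. World frame = base frame: x ahead of the robot, y to its left, z up, the work surface at z = 0. Lengths are in mm, angles in rad, forces in N, time in s.
With the tool pointing down it reaches from about 425 to 825 mm from the base axis. Payload 3.6 kg.
Tool frame: the origin (TCP) lies midway between the tips of the shut fingers; the grasp point (between the pads) lies 19 mm behind it; z points along the fingers, y is the line along which they close (so a half turn about z gives the same grasp; the last joint's range is limited). The gripper opens to 93 mm and grips with 3 to 60 N. Pads are 15 mm wide; open, the fingers measure 128 mm over their backs; the gripper's body (75 mm by 188 mm) begins 65 mm behind the grasp point.
Start: joints at [1.151, 0.615, -0.013, 1.423, 0.008, 1.103, -0.04], TCP at [249.414, -600.212, 218.64] pointing down, gripper open.
Joint ranges: [-3.12, 3.12], [-0.3, 2.06], [-1.34, 1.32], [0.26, 2.42], [-1.36, 4.5], [0.01, 1.98], [-2.84, 2.84]. Speed limits (rad/s): [2.79, 2.79, 3.14, 3.14, 3.14, 3.14, 3.14].

INTERFACE

Orientations are given as a unit quaternion [x, y, z, w].
In Python, from rig import ctrl gives the robot as it stands.
- The arm moves only by the shell command python3 -m creep 'ROWS' [OPENING]. ROWS is JSON, a list of rows, each an object with "dp": the shift along the tool's x, y, z in mm, a list of three; "yaw": the turn about the tool's z in rad. In form: [{"dp": [dx, dy, dz], "yaw": yaw}, ...]. A call has 1 to 10 rows; each row shifts and turns the commanded pose from where the row before left it, along the tool's axes as they then stand; what a row does not reach is not made up. A row lasts 1/8 s, in which the tool goes at most 62.5 mm and 10.7 degrees, less where a joint would pass 70% of its speed; a pose out of reach is approached as far as the arm can. A call is refused whole if a number of a shift passes 62.5 or a number of a turn 0.188, either way. A call with a gripper value outside its range is refused whole. OPENING is the closure, from -1 (fully open) to 1 (shut), set as the call begins (- or left out, the last holds). The fingers move at their own pace and stop on an object; the grip force is fixed at half the most. Time passes only in rows, so rows that do not move let the fingers close. It gives the time, the measured TCP pose, the force, the opening and the grip force at its end, in the units of the state.
- ctrl.get_obs(): the state, without advancing time (a new reading comes with each control period).
- ctrl.get_image(name): name is "scene" or "top"; returns a dict with "img" (480x640x3 uint8, blue, green, red), "K" (3x3 intrinsics, pixels), "R" (3x3) and "t" (3): a world point X has camera coordinates R X + t. Camera axes: x right, y down, z forward; pixel columns grow to the right and rows downward; lengths in mm; the calibration is good to about 2 mm. A picture is of the moment at which its call begins. There is no depth.
- ctrl.finish_job(): hands the job in; it is judged then, once.
The state is a dict: "clock": time; "joint_pos": joint angles; "dq": joint speeds; "joint_torque": joint torques, N m; "ee_pos": TCP position; "tcp_rot": TCP orientation; "contact_force": force on the tool from outside, world axes, zero at the start; "wrist_torque": the same for the moment, N m; "width": finger opening in mm; "finger_force": force on a finger pad.
Only numpy, scipy, OpenCV 4.12 (cv2) and the standard library are available. Lean on these libraries where they do the work, as an engineer would, in place of code of your own. Each camera call takes 0.05 s, during which the arm holds its last target. There are 200 camera calls.

## Working session

There is one attempt and no reset: what is moved stays moved. The work goes in short steps, Python scripts to look and compute and a shell command to move; the robot and the scene stay as the last step left them, time stands still between calls to the robot, and variables do not carry over. Pictures are saved under pics/ and viewed, at most 10 in all, crops included, and the job is handed in when it is done.

```bash
ls; mkdir -p pics
python3 - <<'E'
from rig import ctrl
import cv2,numpy as np
for n in("scene","top"):
    d=ctrl.get_image(n); cv2.imwrite(f"pics/{n}0.png",d["img"]); print(n,d["K"],d["R"],d["t"])
o=ctrl.get_obs(); print(o)
E
```

```text
pics
scene [[475.79432065   0.         317.54631038]
 [  0.         475.79432065 241.58304226]
 [  0.           0.           1.        ]] [[-0.36328809 -0.93156598  0.01437339]
 [-0.80840818  0.30751548 -0.5019068 ]
 [ 0.46313926 -0.19395634 -0.86480227]] [ 231.94303599  508.71169107 1194.46092949]
top [[601.71051941   0.         323.98049076]
 [  0.         601.71051941 243.07011282]
 [  0.           0.           1.        ]] [[ 0.01908261 -0.999678   -0.01672572]
 [-0.9956005  -0.01746455 -0.09205776]
 [ 0.09173601  0.01840884 -0.99561319]] [  42.46795576  548.63154738 1480.18220896]
{'clock': 0.1, 'joint_pos': array([ 1.15051177,  0.61584536, -0.01259534,  1.42472495,  0.00814219,
        1.10339812, -0.04041229]), 'dq': array([-1.54581610e-03, -2.14368408e-03, -1.09053612e-03, -3.02852689e-03,
       -2.66805954e-05, -6.14010954e-04,  9.67665296e-05]), 'joint_torque': array([ 1.49127700e-03, -4.60040367e+01,  2.10146341e-01, -1.66243887e+01,
       -6.11972040e-02,  1.68897165e-02,  1.03866835e-04]), 'ee_pos': array([ 249.11308441, -599.60200042,  217.58679298]), 'tcp_rot': array([ 9.80673225e-01,  1.95649364e-01, -2.65904437e-04, -1.13167240e-03]), 'contact_force': array([0.0186725 , 0.09090492, 0.05179174]), 'wrist_torque': array([ 0.01550747,  0.0443112 , -0.01785095]), 'finger_force': 0.0, 'width': 93.24900969126925}
```

View pics/scene0.png

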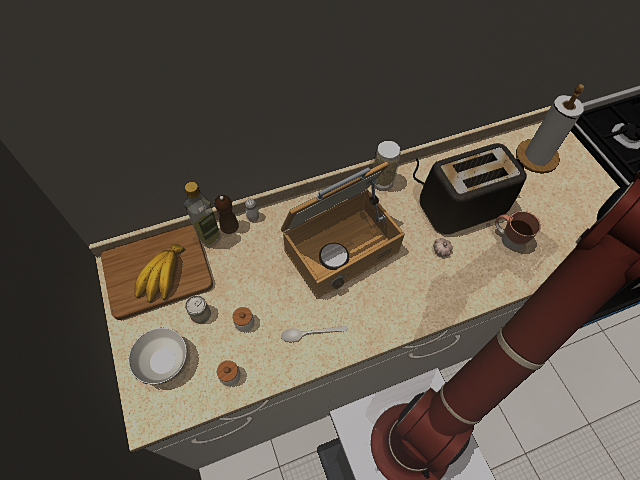

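View pics/top0.png

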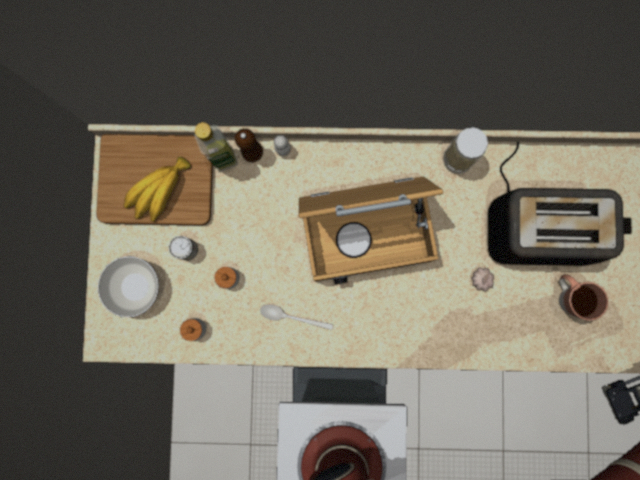

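Picture contents: the box is at top (370,235) / scene (343,245), with the plate at top (354,239) / scene (334,256). The tin is at top (183,248) and the garlic at top (483,279).

Crock candidates: A at top (226,278) / scene (243,319), and B at top (191,330) / scene (228,373). The jar at top (466,150), the tin and the garlic don't match. A is farther to the robot's right (larger column), so I choose A and check it in a close crop.

Run:
```python
import cv2,numpy as np
t=cv2.imread("pics/top0.png");s=cv2.imread("pics/scene0.png")
c=lambda im,x,y,w,h,k:cv2.resize(im[y:y+h,x:x+w],None,fx=k,fy=k,interpolation=cv2.INTER_CUBIC)
a=c(t,290,170,160,120,2.5); b=c(s,275,155,160,140,2.5)   # 400x300, 400x350
a=c(t,290,170,160,120,2.5); b=c(s,275,155,160,120,2.5)
d=c(t,170,230,100,75,4); e=c(s,200,290,100,75,4)
cv2.imwrite("pics/crop1.png",np.vstack([np.hstack([a,b]),np.hstack([d,e])]))
```

```text
(no output)
```

View pics/crop1.png

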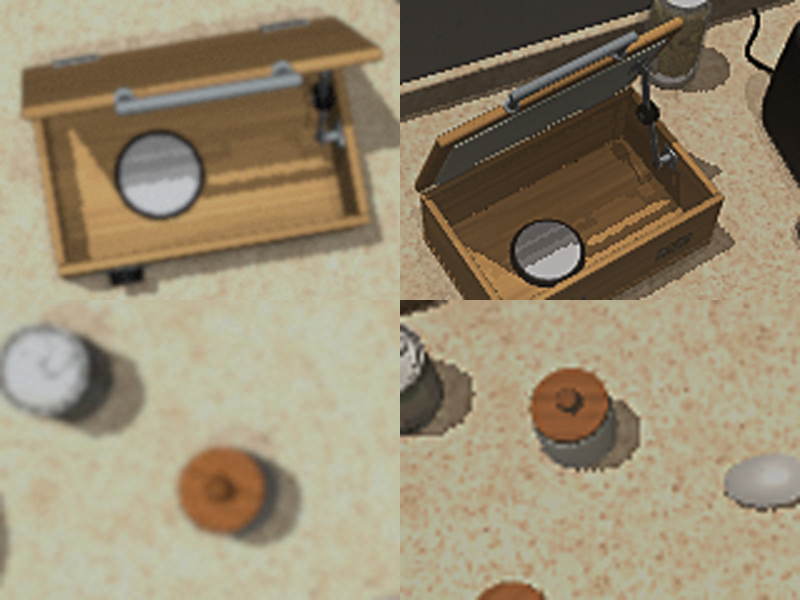

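Crop check: A (crop (221,487) and (570,398)) is a white crock with a wooden lid and knob, so it matches. In the crops the plate is at (160,174)/(548,250), the bar ends at (122,103),(292,78)/(512,103),(632,42), and the knee at (322,95)/(647,112).

```bash
cat > geo.py <<'E'
import numpy as np,cv2
from rig import ctrl
def ray(d,uv):
    C=-d["R"].T@d["t"]; r=d["R"].T@np.linalg.inv(d["K"])@np.array([uv[0],uv[1],1.]); return C,r/np.linalg.norm(r)
def tri(d1,p1,d2,p2):
    c1,r1=ray(d1,p1);c2,r2=ray(d2,p2)
    s=np.linalg.lstsq(np.c_[r1,-r2],c2-c1,rcond=None)[0]
    a,b=c1+s[0]*r1,c2+s[1]*r2; return (a+b)/2,np.linalg.norm(a-b)
def onz(d,p,z):
    c,r=ray(d,p); return c+r*(z-c[2])/r[2]
def disc(img,lo,hi,roi):
    x,y,w,h=roi; m=cv2.inRange(cv2.cvtColor(img[y:y+h,x:x+w],cv2.COLOR_BGR2HSV),lo,hi)
    m=cv2.morphologyEx(m,cv2.MORPH_OPEN,np.ones((3,3)))
    cs=cv2.findContours(m,cv2.RETR_EXTERNAL,cv2.CHAIN_APPROX_NONE)[0]
    c=cv2.convexHull(max(cs,key=cv2.contourArea)); (u,v),ax,_=cv2.fitEllipse(c); return (u+x,v+y),ax
E
python3 - <<'E'
from geo import *
T=ctrl.get_image("top");S=ctrl.get_image("scene")
np.set_printoptions(precision=1,suppress=True)
o=((3,120,60),(16,255,255))
a,ax=disc(T["img"],*o,(205,260,45,40));b,bx=disc(S["img"],*o,(225,300,38,40)); print("lid",a,ax,b,bx,*tri(T,a,S,b))
P=lambda n,x,y,k=2.5:(x/k+(290 if n=="T" else 275),y/k+(170 if n=="T" else 155))
for n,p,q in[("knob",(225.1,276.6),(242.3,314.3)),("plate",P("T",160,174),P("S",148,250)),("frontR",P("T",366,218),P("S",320,200)),
 ("barL",P("T",122,103),P("S",112,103)),("barR",P("T",292,78),P("S",232,42)),("knee",P("T",322,95),P("S",247,112))]:
    print(n,*tri(T,p,S,q))
print("plate on 26",onz(T,P("T",160,174),26),onz(S,P("S",148,250),26))
FL=onz(T,(314.8,277.2),110);FR=onz(T,(436.4,257.2),110);print(FL,FR,np.linalg.norm(FL-FR),np.arctan2(*(FR-FL)[:2]))
E
```

```text
lid (225.0931568145752, 276.9880714416504) (20.461902618408203, 21.03582000732422) (241.8957347869873, 315.63457584381104) (17.82903480529785, 19.087812423706055) [457.8 293.5  51.2] 0.9285793055914864
knob [458.3 291.8  58.5] 0.012287327075725274
plate [558.4 -22.6  19.3] 0.0014563290695470662
frontR [ 512.1 -217.    94.3] 1.2602511953542834
barL [587.9  18.3 305.6] 0.04206339723991108
barR [ 607.8 -120.1  318.9] 3.2665056962033447
knee [ 620.6 -165.9  154. ] 0.0013170087428185922
plate on 26 [557.8 -22.4  26. ] [555.2 -21.   26. ]
[459.1  71.  110. ] [ 511.3 -213.8  110. ] 289.53145073974656 2.9602533313987354
```

```bash
cat >> geo.py <<'E'
from scipy.spatial.transform import Rotation as Ro
def go(x,y,z):
    o=ctrl.get_obs(); R=Ro.from_quat(o["tcp_rot"]).as_matrix()
    print("t %.1f"%o["clock"],"tcp",o["ee_pos"].round(1),"phi %.3f"%np.arctan2(R[1,0],R[0,0]),"dp",(R.T@(np.array([x,y,z])-o["ee_pos"])).round(1),"w %.1f"%o["width"],"F",o["contact_force"].round(1))
E
python3 - <<'E'
from geo import *
T=ctrl.get_image("top")
for n,p,z in[("barL",(338.8,211.2),331),("barR",(406.8,201.2),331),("lid corner L",(303,215),293),("lid corner R",(437,191),293),("knee",(418.8,208),158)]: print(n,onz(T,p,z).round(1))
E
python3 -m creep '[{"dp":[0,0,0],"yaw":0.112},{"dp":[0,0,0],"yaw":0.112},{"dp":[30,-40,0],"yaw":0},{"dp":[30,-40,0],"yaw":0},{"dp":[30,-40,0],"yaw":0},{"dp":[30,-40,0],"yaw":0},{"dp":[30,-40,0],"yaw":0},{"dp":[30,-40,0],"yaw":0},{"dp":[30,-40,0],"yaw":0},{"dp":[30,-40,0],"yaw":0}]' -1
python3 -c "
from geo import *
go(440,0,220);go(458,293,220)"
```

```text
barL [584.2  18.4 331. ]
barR [ 606.7 -117.3  331. ]
lid corner L [580.6  92.  293. ]
lid corner R [ 635.3 -183.9  293. ]
knee [ 619.9 -165.3  158. ]
clock: 1.5
ee_pos: [432.5, -242.8, 218.8]
tcp_rot: [0.996, 0.085, 0.0, 0.0]
contact_force: [1.0, -0.5, 0.4]
width: 92.9
finger_force: 0.0
t 1.5 tcp [ 432.5 -242.8  218.8] phi 0.170 dp [  48.4 -238.    -1.2] w 92.9 F [ 1.  -0.5  0.4]
t 1.5 tcp [ 432.5 -242.8  218.8] phi 0.170 dp [ 115.6 -523.8   -1.2] w 92.9 F [ 1.  -0.5  0.4]
```

```bash
python3 -m creep '[{"dp":[11.5,-52.4,0],"yaw":0},{"dp":[11.5,-52.4,0],"yaw":0},{"dp":[11.5,-52.4,0],"yaw":0},{"dp":[11.5,-52.4,0],"yaw":0},{"dp":[11.5,-52.4,0],"yaw":0},{"dp":[11.5,-52.4,0],"yaw":0},{"dp":[11.5,-52.4,0],"yaw":0},{"dp":[11.5,-52.4,0],"yaw":0},{"dp":[11.5,-52.4,0],"yaw":0},{"dp":[11.5,-52.4,0],"yaw":0}]' >/dev/null
python3 -m creep '[{"dp":[0,0,20],"yaw":0},{"dp":[0,0,40],"yaw":0},{"dp":[0,0,40],"yaw":0},{"dp":[0,0,20],"yaw":0},{"dp":[0,0,0],"yaw":0}]'
python3 - <<'E'
from geo import *
go(458,293,14)
for n in("scene","top"):
    d=ctrl.get_image(n);cv2.imwrite(f"pics/{n}1.png",d["img"])
    if n=="scene": a=d["img"][60:380,60:460]
    else: b=d["img"][100:420,100:500]
cv2.imwrite("pics/c2.png",np.hstack([a,b]))
E
```

```text
clock: 3.38
ee_pos: [455.7, 290.9, 97.3]
tcp_rot: [0.996, 0.085, -0.002, 0.001]
contact_force: [0.1, 0.2, -0.7]
width: 92.9
finger_force: 0.0
t 3.4 tcp [455.7 290.9  97.3] phi 0.170 dp [ 2.9 -1.8 83.2] w 92.9 F [ 0.1  0.2 -0.7]
```

View pics/c2.png

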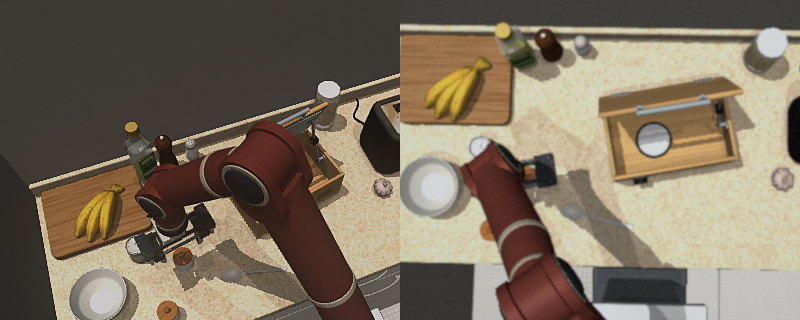

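```bash
python3 -m creep '[{"dp":[2.9,-1.8,20],"yaw":0},{"dp":[0,0,30],"yaw":0},{"dp":[0,0,22],"yaw":0},{"dp":[0,0,11],"yaw":0},{"dp":[0,0,0],"yaw":0}]'
python3 - <<'E'
from geo import *
T=ctrl.get_image("top");S=ctrl.get_image("scene")
# wrist pivot in pics 1: top (183,268)
for z in(250,300,350,400): print(z,onz(T,(183,268),z).round(0))
E
python3 -m creep '[{"dp":[0,0,0],"yaw":0},{"dp":[0,0,0],"yaw":0},{"dp":[0,0,0],"yaw":0},{"dp":[0,0,0],"yaw":0},{"dp":[0,0,0],"yaw":0},{"dp":[0,0,0],"yaw":0}]' 1
```

```text
clock: 4.1
ee_pos: [459.5, 294.1, 16.1]
tcp_rot: [0.996, 0.085, 0.0, -0.0]
contact_force: [-0.4, -0.4, 1.1]
width: 93.0
finger_force: 0.0
250 [469. 347. 250.]
300 [466. 335. 300.]
350 [464. 322. 350.]
400 [462. 309. 400.]
clock: 4.95
ee_pos: [459.2, 294.0, 15.8]
tcp_rot: [0.996, 0.085, 0.0, -0.0]
contact_force: [-0.2, -0.3, 0.9]
width: 55.3
finger_force: 30.0
```

```bash
python3 -m creep '[{"dp":[0,0,-10],"yaw":0},{"dp":[0,0,-30],"yaw":0},{"dp":[0,0,-45],"yaw":0},{"dp":[0,0,-45],"yaw":0},{"dp":[0,0,-40],"yaw":0},{"dp":[0,0,-14],"yaw":0},{"dp":[0,0,0],"yaw":0}]'
python3 -c "
from geo import *
go(475,-36,200);go(533,-26,200)"
```

```text
clock: 5.82
ee_pos: [459.0, 293.7, 199.7]
tcp_rot: [0.996, 0.085, 0.0, 0.0]
contact_force: [-0.6, -0.5, -3.5]
width: 55.1
finger_force: 30.0
t 5.8 tcp [459.  293.7 199.7] phi 0.170 dp [-3.990e+01  3.276e+02 -3.000e-01] w 55.1 F [-0.6 -0.5 -3.5]
t 5.8 tcp [459.  293.7 199.7] phi 0.170 dp [ 1.890e+01  3.276e+02 -3.000e-01] w 55.1 F [-0.6 -0.5 -3.5]
```

```bash
python3 -m creep '[{"dp":[-5,20,0],"yaw":0},{"dp":[-5,38,0],"yaw":0},{"dp":[-5,45,0],"yaw":0},{"dp":[-5,45,0],"yaw":0},{"dp":[-5,45,0],"yaw":0},{"dp":[-5,45,0],"yaw":0},{"dp":[-5,45,0],"yaw":0},{"dp":[-5,30,0],"yaw":0},{"dp":[0,14.6,0],"yaw":0},{"dp":[0,0,0],"yaw":0}]' >/dev/null
python3 -m creep '[{"dp":[15,0,0],"yaw":0},{"dp":[25,0,0],"yaw":0},{"dp":[18.8,0,0],"yaw":0},{"dp":[0,0,0],"yaw":0},{"dp":[0,0,0],"yaw":0}]'
python3 - <<'E'
from geo import *
go(533,-26,45)
for n in("scene","top"):
    d=ctrl.get_image(n);cv2.imwrite(f"pics/{n}2.png",d["img"])
    if n=="scene": a=d["img"][100:340,180:480]
    else: b=d["img"][100:340,220:520]
cv2.imwrite("pics/c3.png",cv2.resize(np.hstack([a,b]),(800,320)))
E
```

```text
clock: 7.7
ee_pos: [532.4, -24.8, 199.3]
tcp_rot: [0.996, 0.086, -0.001, -0.0]
contact_force: [-0.1, -0.7, -3.0]
width: 55.2
finger_force: 30.0
t 7.7 tcp [532.4 -24.8 199.3] phi 0.172 dp [  0.6   1.4 154.3] w 55.2 F [-0.1 -0.7 -3. ]
```

View pics/c3.png

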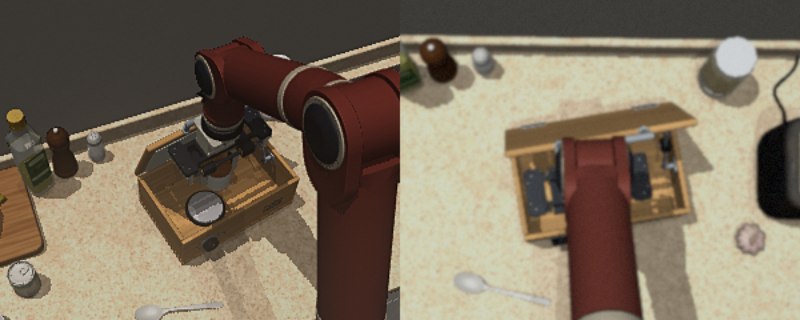

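The picture shows the crock held above the box, just in front of the bar; plate at crop (205,207) left. I'll descend while watching the force.

```bash
python3 -m creep '[{"dp":[0.6,1.4,20],"yaw":0},{"dp":[0,0,25],"yaw":0},{"dp":[0,0,25],"yaw":0},{"dp":[0,0,20],"yaw":0},{"dp":[0,0,10],"yaw":0},{"dp":[0,0,0],"yaw":0}]'
python3 -m creep '[{"dp":[0,0,15],"yaw":0},{"dp":[0,0,18],"yaw":0},{"dp":[0,0,11],"yaw":0},{"dp":[0,0,7],"yaw":0},{"dp":[0,0,2],"yaw":0},{"dp":[0,0,0],"yaw":0},{"dp":[0,0,0],"yaw":0}]'
```

```text
clock: 8.55
ee_pos: [533.5, -27.1, 99.5]
tcp_rot: [0.996, 0.085, -0.001, -0.0]
contact_force: [0.1, -0.5, -2.9]
width: 55.0
finger_force: 30.0
clock: 9.43
ee_pos: [534.3, -27.1, 47.1]
tcp_rot: [0.996, 0.085, 0.001, 0.0]
contact_force: [1.0, 0.3, -2.8]
width: 55.5
finger_force: 30.0
```

```bash
python3 -m creep '[{"dp":[0,0,2],"yaw":0},{"dp":[0,0,1.5],"yaw":0},{"dp":[0,0,1],"yaw":0},{"dp":[0,0,0],"yaw":0},{"dp":[0,0,0],"yaw":0}]'
```

```text
clock: 10.05
ee_pos: [534.0, -27.0, 42.2]
tcp_rot: [0.996, 0.085, 0.0, -0.0]
contact_force: [0.6, 0.3, -3.3]
width: 55.2
finger_force: 30.0
```

```bash
python3 -m creep '[{"dp":[0,0,0.5],"yaw":0},{"dp":[0,0,0.5],"yaw":0},{"dp":[0,0,0],"yaw":0}]'
python3 -m creep '[{"dp":[0,0,0],"yaw":0},{"dp":[0,0,0],"yaw":0},{"dp":[0,0,0],"yaw":0},{"dp":[0,0,0],"yaw":0},{"dp":[0,0,-20],"yaw":0},{"dp":[0,0,-30],"yaw":0},{"dp":[0,0,-30],"yaw":0},{"dp":[0,0,-20],"yaw":0},{"dp":[0,0,0],"yaw":0}]' -1
```

```text
clock: 10.42
ee_pos: [534.0, -27.1, 41.7]
tcp_rot: [0.996, 0.085, 0.0, 0.0]
contact_force: [-1.3, 0.2, 3.5]
width: 55.6
finger_force: 30.0
clock: 11.55
ee_pos: [535.0, -27.1, 142.5]
tcp_rot: [0.996, 0.085, 0.002, 0.0]
contact_force: [0.2, 0.2, -0.0]
width: 93.0
finger_force: 0.0
```

```bash
python3 -m creep '[{"dp":[-20,0,-20],"yaw":0},{"dp":[-30,20,-20],"yaw":0},{"dp":[-20,45,0],"yaw":0},{"dp":[-10,50,0],"yaw":0},{"dp":[0,50,0],"yaw":0},{"dp":[0,50,0],"yaw":0},{"dp":[0,30,0],"yaw":0},{"dp":[0,0,0],"yaw":0}]'  0.3
python3 - <<'E'
from geo import *
go(520,-26,100)
for n in("scene","top"):
    d=ctrl.get_image(n);cv2.imwrite(f"pics/{n}3.png",d["img"])
    if n=="scene": a=d["img"][155:305,270:420]
    else: b=d["img"][160:310,290:440]
cv2.imwrite("pics/c4.png",cv2.resize(np.hstack([a,b]),(800,400)))
E
```

```text
clock: 12.55
ee_pos: [495.2, -284.8, 179.4]
tcp_rot: [0.997, 0.082, -0.001, -0.0]
contact_force: [-0.8, 0.9, -0.2]
width: 32.8
finger_force: 0.0
t 12.6 tcp [ 495.2 -284.8  179.4] phi 0.165 dp [  67.1 -251.2   79.3] w 32.8 F [-0.8  0.9 -0.2]
```

View pics/c4.png

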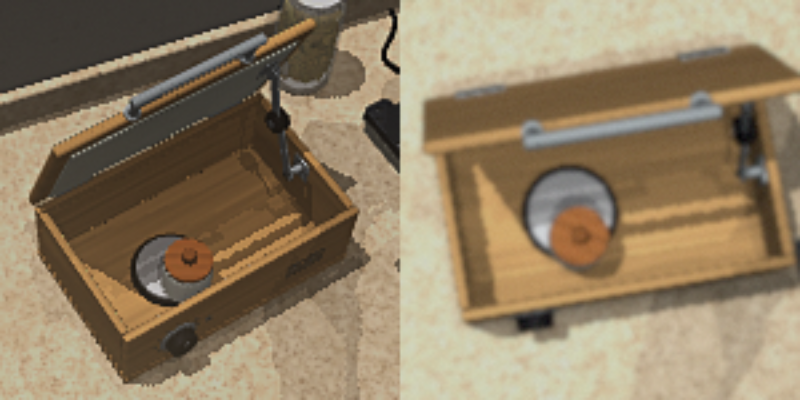

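Run:
```python
from geo import *
T=ctrl.get_image("top");S=ctrl.get_image("scene")
o=((3,150,60),(14,255,255))
a,ax=disc(T["img"],*o,(343,233,30,30)); b,bx=disc(S["img"],*o,(328,240,26,26))
print(a,ax,b,bx,*tri(T,a,S,b)); print(onz(T,a,71),onz(S,b,71))
i=cv2.imread("pics/top0.png")   # plate outline incl. dark ring from the first picture
g=cv2.cvtColor(i,cv2.COLOR_BGR2HSV)[215:265,330:380]; m=((g[...,1]<60)).astype(np.uint8)*255
c=cv2.convexHull(max(cv2.findContours(m,0,1)[0],key=cv2.contourArea));e=cv2.fitEllipse(c);print(e)
p=(e[0][0]+330,e[0][1]+215);print("plate",onz(T,p,26))
i=cv2.imread("pics/scene0.png");g=cv2.cvtColor(i,cv2.COLOR_BGR2HSV)[235:275,312:356]; m=((g[...,1]<60)).astype(np.uint8)*255
c=cv2.convexHull(max(cv2.findContours(m,0,1)[0],key=cv2.contourArea));e=cv2.fitEllipse(c);print(e)
p=(e[0][0]+312,e[0][1]+235);print("plate",onz(S,p,26))
```

```text
(356.98283863067627, 248.24680137634277) (19.397159576416016, 20.2181339263916) (340.3639078140259, 252.0076084136963) (16.15062141418457, 17.98483657836914) [531.69516635 -28.12611565  79.79648796] 0.17878301350757325
[532.39397226 -28.52649675  71.        ] [536.04176141 -30.37945753  71.        ]
((23.31162452697754, 24.48048973083496), (34.096622467041016, 34.308494567871094), 105.26469421386719)
plate [558.03352433 -20.6931701   26.        ]
((21.843530654907227, 21.193035125732422), (26.39763641357422, 28.10673713684082), 92.7850112915039)
plate [551.77035091 -18.41375695  26.        ]
```

The picture shows the crock upright on the plate, toward its front edge (top crop (580,237), plate (571,212)), as intended to keep the wrist off the bar. Next I'll push it about 24 mm back with half-open fingers.

```bash
python3 -m creep '[{"dp":[5,-40,0],"yaw":0},{"dp":[5,-40,0],"yaw":0},{"dp":[5,-45,0],"yaw":0},{"dp":[5,-45,0],"yaw":0},{"dp":[5,-45,0],"yaw":0},{"dp":[10,-33,0],"yaw":0},{"dp":[13,0,0],"yaw":-0.005},{"dp":[0,0,0],"yaw":0}]'  0.1
python3 -c "
from geo import *
go(503.4,-31,38)"
```

```text
clock: 13.75
ee_pos: [502.7, -29.4, 181.3]
tcp_rot: [0.996, 0.088, 0.0, 0.0]
contact_force: [0.2, -0.6, -0.3]
width: 41.7
finger_force: 0.0
t 13.8 tcp [502.7 -29.4 181.3] phi 0.176 dp [  0.3   1.6 143.3] w 41.7 F [ 0.2 -0.6 -0.3]
```

```bash
python3 -m creep '[{"dp":[0.3,1.6,20],"yaw":0},{"dp":[0,0,30],"yaw":0},{"dp":[0,0,30],"yaw":0},{"dp":[0,0,30],"yaw":0},{"dp":[0,0,20],"yaw":0},{"dp":[0,0,13],"yaw":0},{"dp":[0,0,0],"yaw":0},{"dp":[0,0,0],"yaw":0}]'
python3 -c "
from geo import *
go(531,-25.4,38)"
```

```text
clock: 14.75
ee_pos: [503.0, -31.4, 38.8]
tcp_rot: [0.996, 0.087, 0.001, 0.0]
contact_force: [-0.8, 0.2, 0.6]
width: 41.8
finger_force: 0.0
t 14.8 tcp [503.  -31.4  38.8] phi 0.174 dp [28.6 -1.1  0.9] w 41.8 F [-0.8  0.2  0.6]
```

```bash
python3 -m creep '[{"dp":[2.5,-0.1,0],"yaw":0},{"dp":[2.5,-0.1,0],"yaw":0},{"dp":[2.5,-0.1,0],"yaw":0},{"dp":[2.5,-0.1,0],"yaw":0},{"dp":[2.5,-0.1,0],"yaw":0},{"dp":[2.5,-0.1,0],"yaw":0},{"dp":[2.5,-0.1,0],"yaw":0},{"dp":[2.5,-0.1,0],"yaw":0},{"dp":[2.5,-0.1,0],"yaw":0},{"dp":[2.5,-0.1,0],"yaw":0}]'
python3 -m creep '[{"dp":[2,0,0],"yaw":0},{"dp":[1.5,0,0],"yaw":0},{"dp":[0,0,0],"yaw":0},{"dp":[-4,0,0],"yaw":0},{"dp":[-8,0,0],"yaw":0},{"dp":[-5,0,-10],"yaw":0},{"dp":[0,0,-40],"yaw":0},{"dp":[0,0,-45],"yaw":0},{"dp":[0,0,-45],"yaw":0},{"dp":[0,0,0],"yaw":0}]'
python3 -m creep '[{"dp":[-20,25,0],"yaw":0},{"dp":[-10,45,0],"yaw":0},{"dp":[-10,50,0],"yaw":0},{"dp":[0,50,0],"yaw":0},{"dp":[0,50,0],"yaw":0},{"dp":[0,30,0],"yaw":0},{"dp":[0,0,0],"yaw":0}]'
python3 - <<'E'
from geo import *
go(520,-26,100)
for n in("scene","top"):
    d=ctrl.get_image(n);cv2.imwrite(f"pics/{n}4.png",d["img"])
    if n=="scene": a=d["img"][155:305,270:420]
    else: b=d["img"][160:310,290:440]
    o=((3,150,60),(14,255,255))
    e=disc(d["img"],*o,(343,223,30,35) if n=="top" else (322,225,32,40));print(e,onz(d,e[0],71))
cv2.imwrite("pics/c5.png",cv2.resize(np.hstack([a,b]),(800,400)))
E
```

```text
clock: 16.0
ee_pos: [527.1, -25.7, 38.1]
tcp_rot: [0.996, 0.087, -0.0, -0.0]
contact_force: [-2.1, -0.3, 1.5]
width: 42.1
finger_force: 1.8
clock: 17.25
ee_pos: [516.2, -28.1, 182.4]
tcp_rot: [0.996, 0.087, 0.005, 0.001]
contact_force: [-0.5, 0.5, 0.7]
width: 42.1
finger_force: 0.0
clock: 18.12
ee_pos: [516.2, -284.1, 176.9]
tcp_rot: [0.996, 0.085, -0.001, 0.0]
contact_force: [-0.1, -0.0, -0.7]
width: 41.3
finger_force: 0.0
t 18.1 tcp [ 516.2 -284.1  176.9] phi 0.170 dp [  47.5 -253.7   76.7] w 41.3 F [-0.1 -0.  -0.7]
((335.10315799713135, 246.02771759033203), (16.080474853515625, 17.36642837524414)) [560.04907191 -23.66569637  71.        ]
((354.13135719299316, 238.4852533340454), (19.02082061767578, 19.646400451660156)) [556.03900205 -21.27983619  71.        ]
```

View pics/c5.png

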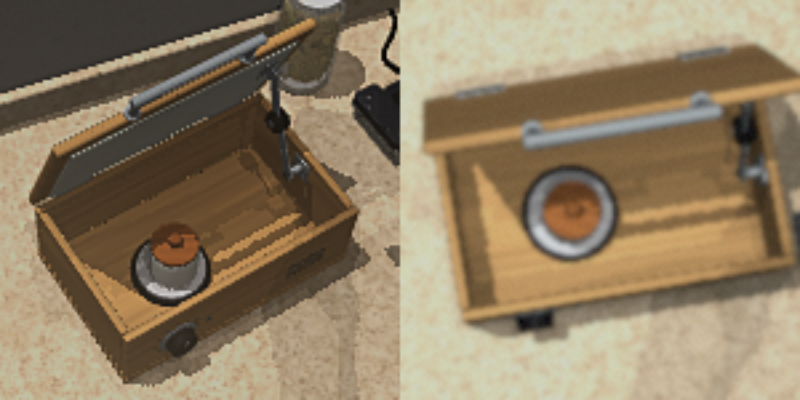

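The picture shows the crock upright and centred on the plate (top crop (571,210), plate (571,212)). Before going to the knee I need the gripper's profile, to judge clearance under the lid.

Run:
```python
from geo import *
go(0,0,0)
S=ctrl.get_image("scene")
im=S["img"]; P=lambda X:(S["K"]@(S["R"]@np.array(X)+S["t"]))
x,y,z=ctrl.get_obs()["ee_pos"]
for h in(0,84,150,200,250,300):
    p=P((x,y,z+h)); print(h,(p[:2]/p[2]).round(0), "px/mm %.2f"%(S["K"][0,0]/p[2]))
p=P((x,y,z+100));u,v=(p[:2]/p[2]).astype(int); u0=min(max(u-100,0),440);v0=max(v-75,0);print(u0,v0)
c=np.clip(im[v0:v0+150,u0:u0+200].astype(float)*1.7,0,255).astype(np.uint8)
cv2.imwrite("pics/c6.png",cv2.resize(c,(800,600),interpolation=cv2.INTER_CUBIC))
```

```text
t 18.2 tcp [ 517.1 -279.6  177.3] phi 0.176 dp [-460.1 -365.2  178.7] w 41.8 F [-0.9  0.9 -0.6]
0 [427. 211.] px/mm 0.36
84 [433. 194.] px/mm 0.38
150 [439. 178.] px/mm 0.39
200 [444. 166.] px/mm 0.41
250 [449. 152.] px/mm 0.43
300 [455. 138.] px/mm 0.44
334 115
```

View pics/c6.png

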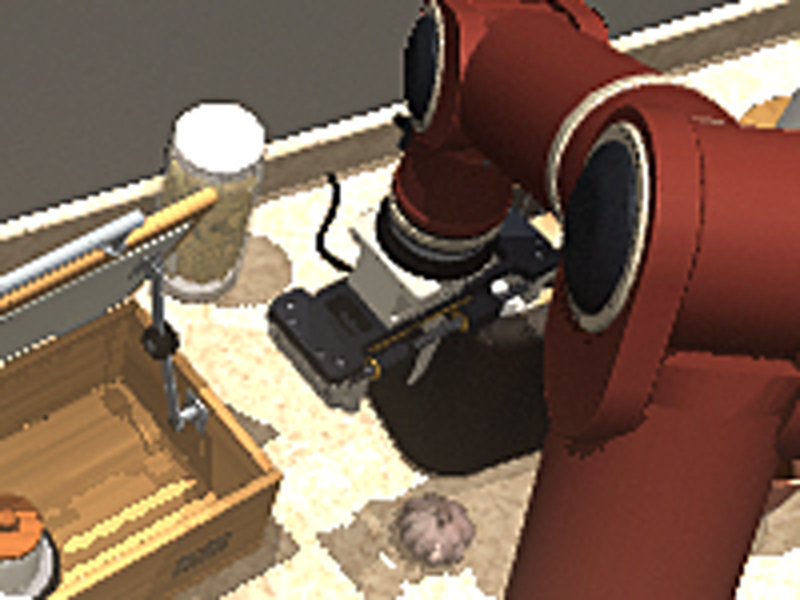

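The crop shows the gripper's flange (about 75 mm across) starting roughly 150 mm above the tip, at crop (440,250); the knee is at (160,342), with the lid edge just behind it. With the tip only about 5 mm below the knee's centre, the flange passes above the lid edge. I'll take the knee by its front part, creeping in under force watch.

```bash
python3 -c "
from geo import *
go(575,-174,153)"
python3 -m creep '[{"dp":[15,-15,0],"yaw":0},{"dp":[18,-20,0],"yaw":0},{"dp":[18,-25,5],"yaw":0},{"dp":[15,-22,8],"yaw":0},{"dp":[10,-12,8],"yaw":0},{"dp":[0,0,3],"yaw":0},{"dp":[0,0,0],"yaw":0}]'
python3 -c "
from geo import *
go(575,-174,153);go(619,-166,153)"
```

```text
t 18.3 tcp [ 517.5 -278.9  177.6] phi 0.177 dp [ 75.1 -93.1  24.7] w 41.7 F [ 0.9 -0.1 -0.3]
clock: 19.15
ee_pos: [575.6, -176.5, 153.9]
tcp_rot: [0.996, 0.087, -0.001, 0.0]
contact_force: [-0.4, 0.1, 0.4]
width: 41.7
finger_force: 0.0
t 19.1 tcp [ 575.6 -176.5  153.9] phi 0.174 dp [-0.2 -2.5  0.9] w 41.7 F [-0.4  0.1  0.4]
t 19.1 tcp [ 575.6 -176.5  153.9] phi 0.174 dp [44.5 -2.8  0.9] w 41.7 F [-0.4  0.1  0.4]
```

```bash
python3 -m creep '[{"dp":[5,-2.8,0],"yaw":0},{"dp":[5,0,0],"yaw":0},{"dp":[4,0,0],"yaw":0},{"dp":[2,0,0],"yaw":0},{"dp":[2,0,0],"yaw":0},{"dp":[0,0,0],"yaw":0}]'
python3 -m creep '[{"dp":[1.5,0,0],"yaw":0},{"dp":[1.5,0,0],"yaw":0},{"dp":[0,0,0],"yaw":0}]'
python3 -m creep '[{"dp":[1.5,0,0],"yaw":0},{"dp":[1.5,0,0],"yaw":0},{"dp":[0,0,0],"yaw":0}]'
```

```text
clock: 19.9
ee_pos: [592.3, -169.8, 153.7]
tcp_rot: [0.996, 0.087, -0.001, -0.0]
contact_force: [-2.9, -0.3, -0.1]
width: 41.8
finger_force: 0.0
clock: 20.27
ee_pos: [593.7, -169.7, 153.4]
tcp_rot: [0.996, 0.088, -0.003, 0.0]
contact_force: [-6.2, -0.7, 0.5]
width: 41.9
finger_force: 0.0
clock: 20.65
ee_pos: [593.9, -169.7, 152.5]
tcp_rot: [0.996, 0.088, -0.006, 0.0]
contact_force: [-11.4, -0.7, 0.2]
width: 41.7
finger_force: 0.0
```

```bash
python3 -m creep '[{"dp":[-6,0,0],"yaw":0},{"dp":[-3,0,-4],"yaw":0},{"dp":[0,0,-4],"yaw":0},{"dp":[3,0,0],"yaw":0},{"dp":[2,0,0],"yaw":0},{"dp":[1.5,0,0],"yaw":0},{"dp":[0,0,0],"yaw":0}]'
python3 -m creep '[{"dp":[1.5,0,0],"yaw":0},{"dp":[1.5,0,0],"yaw":0},{"dp":[0,0,0],"yaw":0}]'
python3 -m creep '[{"dp":[1.5,0,0],"yaw":0},{"dp":[0,0,0],"yaw":0}]'
```

```text
clock: 21.52
ee_pos: [591.1, -170.2, 160.6]
tcp_rot: [0.996, 0.089, -0.007, 0.0]
contact_force: [-12.6, -2.0, 0.3]
width: 41.7
finger_force: 0.0
clock: 21.9
ee_pos: [591.3, -170.2, 159.8]
tcp_rot: [0.996, 0.089, -0.01, 0.0]
contact_force: [-17.4, -2.8, 0.4]
width: 41.7
finger_force: 0.0
clock: 22.15
ee_pos: [591.3, -170.3, 159.4]
tcp_rot: [0.996, 0.09, -0.011, 0.0]
contact_force: [-19.9, -2.2, 1.0]
width: 41.6
finger_force: 0.0
```

```bash
python3 -m creep '[{"dp":[0,0,3],"yaw":0},{"dp":[0,0,4],"yaw":0},{"dp":[0,0,4],"yaw":0},{"dp":[0,0,0],"yaw":0}]'
python3 -m creep '[{"dp":[0,0,0],"yaw":0},{"dp":[0,0,0],"yaw":0},{"dp":[0,0,0],"yaw":0},{"dp":[0,0,0],"yaw":0}]' 0.75
python3 - <<'E'
from geo import *
go(619,-166,158)
for n in("scene","top"):
    d=ctrl.get_image(n);cv2.imwrite(f"pics/{n}5.png",d["img"])
    if n=="scene": a=d["img"][120:220,320:420]
    else: b=d["img"][155:255,370:470]
cv2.imwrite("pics/c7.png",np.clip(cv2.resize(np.hstack([a,b]),(800,400),interpolation=cv2.INTER_CUBIC).astype(float)*1.6,0,255).astype(np.uint8))
E
```

```text
clock: 22.65
ee_pos: [595.1, -169.9, 149.0]
tcp_rot: [0.996, 0.088, -0.007, 0.0]
contact_force: [-11.6, -2.1, -2.4]
width: 41.9
finger_force: 0.0
clock: 23.15
ee_pos: [595.1, -169.8, 149.0]
tcp_rot: [0.996, 0.088, -0.007, 0.0]
contact_force: [-12.0, -2.5, -2.7]
width: 12.4
finger_force: 0.5
t 23.1 tcp [ 595.1 -169.8  149. ] phi 0.177 dp [24.1  0.5 -9.4] w 12.4 F [-12.   -2.5  -2.7]
```

View pics/c7.png

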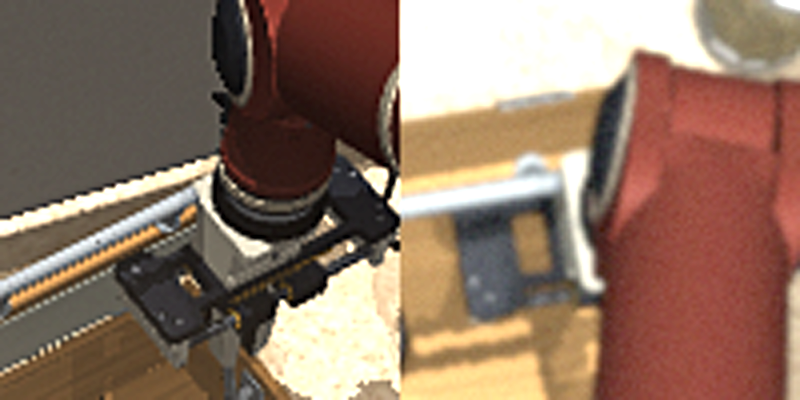

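The picture shows the fingers shut past the knee without holding it (width 12.4). The white coupler, at crop (575,150–290), reaches further back than the black plates at (500,215–320). I'll check whether the gripper is lopsided about its axis, in which case a half turn would help.

Run:
```python
from geo import *
T=ctrl.get_image("top");S=ctrl.get_image("scene");o=ctrl.get_obs();p=o["ee_pos"];R=Ro.from_quat(o["tcp_rot"]).as_matrix()
print(o["joint_pos"].round(2))
def pr(d,X): q=d["K"]@(d["R"]@X+d["t"]); return q[:2]/q[2]
for h in(84,110,133,150):
    for a in(-37.5,0,37.5):
        X=p+R@np.array([a,-60 if h<120 else -37,-h]); u=pr(T,X);v=pr(S,X)
        print(h,a,"right view",((u-[370,155])*4+[400,0]).round(0),"left view",((v-[320,120])*4).round(0))
```

```text
[ 0.29  0.64 -0.08  1.59  0.06  0.92 -1.21]
84 -37.5 right view [525. 320.] left view [208. 354.]
84 0 right view [513. 252.] left view [176. 315.]
84 37.5 right view [501. 185.] left view [145. 277.]
110 -37.5 right view [530. 315.] left view [212. 331.]
110 0 right view [518. 245.] left view [180. 292.]
110 37.5 right view [506. 176.] left view [148. 253.]
133 -37.5 right view [579. 302.] left view [245. 296.]
133 0 right view [566. 231.] left view [212. 256.]
133 37.5 right view [554. 161.] left view [180. 218.]
150 -37.5 right view [583. 298.] left view [248. 280.]
150 0 right view [570. 226.] left view [215. 240.]
150 37.5 right view [558. 155.] left view [182. 201.]
```

```bash
python3 -m creep '[{"dp":[-10,0,0],"yaw":0},{"dp":[-20,0,0],"yaw":0},{"dp":[-15,0,-10],"yaw":0},{"dp":[0,0,0],"yaw":0}]'
python3 - <<'E'
from geo import *
T=ctrl.get_image("top")
for n,p,z in[("toaster L base",(490,235),0),("toaster front L",(495,262),0),("toaster top L edge",(512,200),190),("same",(512,260),190),("lidR",(441,191),293),("lidR",(441,191),297),
  ("knee old",(419,207),159),("jar base",(448,165),0),("jar front",(460,173),0)]: print(n,onz(T,p,z).round(0))
b=T["img"][150:270,360:520]; b=cv2.imread("pics/top4.png")[150:270,360:520]
cv2.imwrite("pics/c8.png",np.clip(cv2.resize(b,(800,600),interpolation=cv2.INTER_CUBIC).astype(float)*1.5,0,255).astype(np.uint8))
go(0,0,0)
E
```

```text
clock: 23.85
ee_pos: [557.7, -176.7, 163.1]
tcp_rot: [0.996, 0.087, 0.002, 0.001]
contact_force: [0.6, -0.1, 0.0]
width: 11.6
finger_force: 0.0
toaster L base [ 578. -368.    0.]
toaster front L [ 510. -380.    0.]
toaster top L edge [ 636. -368.  190.]
same [ 502. -367.  190.]
lidR [ 635. -192.  293.]
lidR [ 635. -191.  297.]
knee old [ 622. -166.  159.]
jar base [ 757. -262.    0.]
jar front [ 737. -292.    0.]
t 23.9 tcp [ 558.2 -176.2  162.6] phi 0.174 dp [-519.8 -270.5  160.4] w 11.5 F [ 0.5 -0.  -0.1]
```

View pics/c8.png

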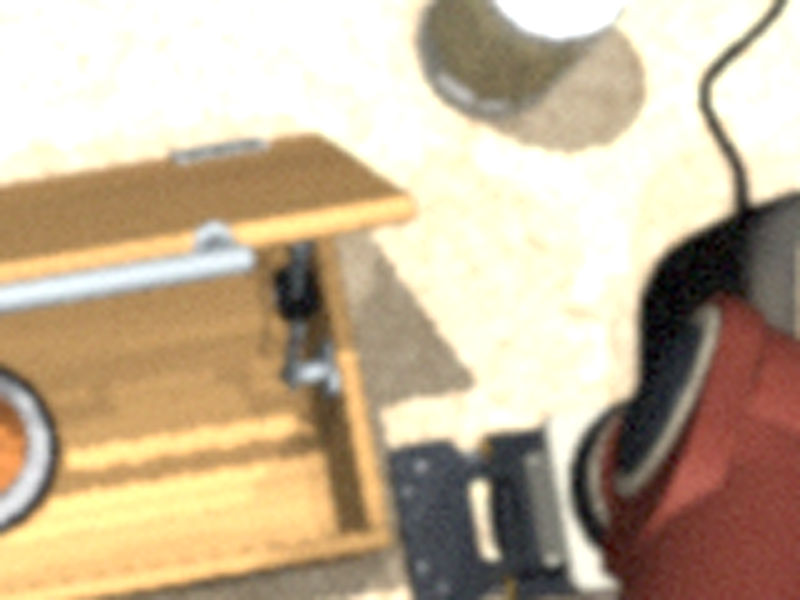

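The picture shows the knee at crop (297,285), with the lid's right edge about 31 mm further right at (415,205). The right side of the lid is free, so I'll reach in from there: coupler beyond the lid edge, left finger open and bearing on the knee's right face, dragging it forward.

```bash
python3 -m creep '[{"dp":[0,25,0],"yaw":0},{"dp":[0,30,0],"yaw":0},{"dp":[5,20,0],"yaw":0},{"dp":[15,0,5],"yaw":0},{"dp":[15,0,5],"yaw":0},{"dp":[0,0,0],"yaw":0},{"dp":[0,0,0],"yaw":0}]' -1
python3 - <<'E'
from geo import *
y=np.array([.173,-.985]);x=np.array([.985,.173]);k=np.array([620.5,-166.5])
for a,b in((-30,80),(-6,80),(-6,73)): go(*(k+a*x+b*y),153)
E
```

```text
clock: 24.78
ee_pos: [604.6, -242.6, 151.0]
tcp_rot: [0.996, 0.088, -0.0, -0.0]
contact_force: [-0.5, -0.8, 0.6]
width: 77.2
finger_force: 0.0
t 24.8 tcp [ 604.6 -242.6  151. ] phi 0.176 dp [-1.2  7.8 -2. ] w 77.2 F [-0.5 -0.8  0.6]
t 24.8 tcp [ 604.6 -242.6  151. ] phi 0.176 dp [22.8  7.8 -2.1] w 77.2 F [-0.5 -0.8  0.6]
t 24.8 tcp [ 604.6 -242.6  151. ] phi 0.176 dp [22.9  0.8 -2. ] w 77.2 F [-0.5 -0.8  0.6]
```

```bash
python3 -m creep '[{"dp":[0,9,-2],"yaw":0},{"dp":[0,0,0],"yaw":0},{"dp":[6,0,0],"yaw":0},{"dp":[6,0,0],"yaw":0},{"dp":[6,0,0],"yaw":0},{"dp":[4,0,0],"yaw":0},{"dp":[0,0,0],"yaw":0}]'
python3 -m creep '[{"dp":[0,-2,0],"yaw":0},{"dp":[0,-2,0],"yaw":0},{"dp":[0,-2,0],"yaw":0},{"dp":[0,0,0],"yaw":0}]'
```

```text
clock: 25.65
ee_pos: [610.2, -253.4, 147.7]
tcp_rot: [0.996, 0.09, -0.02, -0.0]
contact_force: [-31.2, -2.8, -0.4]
width: 93.1
finger_force: 0.0
clock: 26.15
ee_pos: [609.9, -254.0, 148.3]
tcp_rot: [0.996, 0.086, -0.018, 0.004]
contact_force: [-26.1, -11.9, -2.8]
width: 92.9
finger_force: 0.0
```

```bash
python3 -m creep '[{"dp":[-15,0,0],"yaw":0},{"dp":[-20,0,0],"yaw":0},{"dp":[-15,-30,0],"yaw":0},{"dp":[0,-40,4],"yaw":0},{"dp":[0,-8,6],"yaw":0},{"dp":[0,0,4],"yaw":0},{"dp":[0,0,0],"yaw":0}]' 0.14
python3 - <<'E'
from geo import *
y=np.array([.173,-.985]);x=np.array([.985,.173]);k=np.array([620.5,-166.5])
for a,b in((-30,0),(-20,0)): go(*(k+a*x+b*y),133)
E
```

```text
clock: 27.02
ee_pos: [563.9, -176.6, 138.7]
tcp_rot: [0.996, 0.086, -0.0, 0.001]
contact_force: [0.2, 0.1, 0.5]
width: 40.2
finger_force: 0.0
t 27.0 tcp [ 563.9 -176.6  138.7] phi 0.173 dp [27.5 -0.2  5.7] w 40.2 F [0.2 0.1 0.5]
t 27.0 tcp [ 563.9 -176.6  138.7] phi 0.173 dp [37.5 -0.2  5.7] w 40.2 F [0.2 0.1 0.5]
```

```bash
python3 -m creep '[{"dp":[8,0,3],"yaw":0},{"dp":[8,0,3],"yaw":0},{"dp":[7,0,0],"yaw":0},{"dp":[3,0,0],"yaw":0},{"dp":[2,0,0],"yaw":0},{"dp":[0,0,0],"yaw":0}]'
python3 -m creep '[{"dp":[2,0,0],"yaw":0},{"dp":[2,0,0],"yaw":0},{"dp":[0,0,0],"yaw":0}]'
python3 -m creep '[{"dp":[1.5,0,0],"yaw":0},{"dp":[1.5,0,0],"yaw":0},{"dp":[0,0,0],"yaw":0}]'
```

```text
clock: 27.78
ee_pos: [591.5, -169.8, 133.2]
tcp_rot: [0.996, 0.087, 0.0, -0.0]
contact_force: [-0.9, -0.3, -0.8]
width: 40.2
finger_force: 0.0
clock: 28.15
ee_pos: [595.6, -169.1, 133.2]
tcp_rot: [0.996, 0.087, 0.0, -0.0]
contact_force: [0.3, 0.3, 0.8]
width: 40.1
finger_force: 0.0
clock: 28.52
ee_pos: [598.5, -168.6, 133.1]
tcp_rot: [0.996, 0.087, 0.0, -0.0]
contact_force: [0.7, -0.8, 0.0]
width: 40.0
finger_force: 0.0
```

```bash
python3 -m creep '[{"dp":[1.5,0,0],"yaw":0},{"dp":[1.5,0,0],"yaw":0},{"dp":[0,0,0],"yaw":0}]'
python3 -m creep '[{"dp":[1.5,0,0],"yaw":0},{"dp":[1.5,0,0],"yaw":0},{"dp":[0,0,0],"yaw":0}]'
```

```text
clock: 28.9
ee_pos: [601.0, -168.5, 133.6]
tcp_rot: [0.996, 0.088, -0.0, 0.0]
contact_force: [-3.7, -0.8, 4.8]
width: 39.6
finger_force: 0.0
clock: 29.28
ee_pos: [601.0, -168.6, 133.8]
tcp_rot: [0.996, 0.088, -0.003, 0.0]
contact_force: [-12.6, -0.6, 8.4]
width: 40.1
finger_force: 0.0
```

```bash
python3 -m creep '[{"dp":[0,0,0],"yaw":0},{"dp":[0,0,0],"yaw":0},{"dp":[0,0,0],"yaw":0},{"dp":[0,0,0],"yaw":0},{"dp":[0,0,0],"yaw":0}]' 1
```

```text
clock: 29.9
ee_pos: [600.9, -168.1, 133.7]
tcp_rot: [0.996, 0.088, -0.003, -0.0]
contact_force: [-12.9, -1.3, 7.8]
width: 16.8
finger_force: 30.0
```

```bash
python3 -m creep '[{"dp":[-2.5,0,-0.6],"yaw":0},{"dp":[-2.5,0,-0.8],"yaw":0},{"dp":[-2.5,0,-0.7],"yaw":0},{"dp":[-2.5,0,-0.6],"yaw":0},{"dp":[-2.5,0,-0.5],"yaw":0},{"dp":[0,0,0],"yaw":0}]'
python3 -c "
from geo import *
go(0,0,0)"
```

```text
clock: 30.65
ee_pos: [592.6, -169.6, 136.9]
tcp_rot: [0.996, 0.087, 0.001, -0.0]
contact_force: [1.8, 0.5, 0.3]
width: 16.8
finger_force: 30.0
t 30.6 tcp [ 592.6 -169.6  136.9] phi 0.175 dp [-554.2 -270.1  135.9] w 16.8 F [1.8 0.5 0.3]
```

```bash
python3 -m creep '[{"dp":[-3,0,-0.6],"yaw":0},{"dp":[-3,0,-0.5],"yaw":0},{"dp":[-3,0,-0.4],"yaw":0},{"dp":[-3,0,-0.2],"yaw":0},{"dp":[-3,0,0],"yaw":0},{"dp":[-3,0,0.1],"yaw":0},{"dp":[-3,0,0.2],"yaw":0},{"dp":[-3,0,0.3],"yaw":0},{"dp":[-3,0,0.4],"yaw":0},{"dp":[0,0,0],"yaw":0}]'
python3 - <<'E'
from geo import *
go(0,0,0)
T=ctrl.get_image("top");cv2.imwrite("pics/top6.png",T["img"])
S=ctrl.get_image("scene");cv2.imwrite("pics/scene6.png",S["img"])
cv2.imwrite("pics/c9.png",np.clip(cv2.resize(np.hstack([S["img"][130:280,270:420],T["img"][150:300,300:450]]),(800,400)).astype(float)*1.4,0,255).astype(np.uint8))
E
```

```text
clock: 31.9
ee_pos: [565.3, -174.8, 139.1]
tcp_rot: [0.996, 0.087, 0.001, 0.0]
contact_force: [0.0, 2.1, 12.0]
width: 16.5
finger_force: 30.0
t 31.9 tcp [ 565.3 -174.8  139.1] phi 0.175 dp [-526.5 -270.4  138.3] w 16.5 F [ 0.   2.1 12. ]
```

View pics/c9.png

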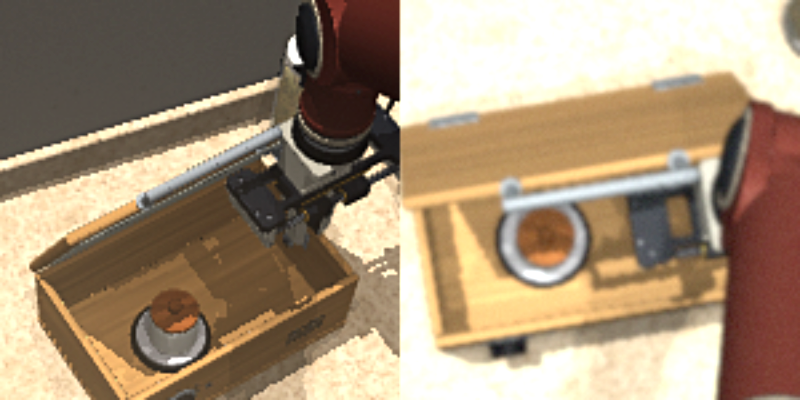

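The picture shows the knee drawn forward and the lid sunk with it, with the bar at top crop (600,193). The crock is unmoved at (545,235). I'll release and back out.

```bash
python3 -m creep '[{"dp":[0,0,0],"yaw":0},{"dp":[0,0,0],"yaw":0},{"dp":[0,0,0],"yaw":0},{"dp":[-8,0,0],"yaw":0},{"dp":[-25,0,0],"yaw":0},{"dp":[-35,0,0],"yaw":0},{"dp":[-30,0,0],"yaw":0},{"dp":[0,0,0],"yaw":0}]' 0.14
python3 - <<'E'
from geo import *
go(0,0,0)
ims={}
for n in("scene","top"):
    d=ctrl.get_image(n);ims[n]=d["img"];cv2.imwrite(f"pics/{n}7.png",d["img"])
cv2.imwrite("pics/c10.png",np.clip(cv2.resize(np.hstack([ims["scene"][130:280,270:420],ims["top"][150:300,300:450]]),(800,400)).astype(float)*1.4,0,255).astype(np.uint8))
E
```

```text
clock: 33.0
ee_pos: [465.8, -192.5, 137.0]
tcp_rot: [0.996, 0.086, -0.001, -0.0]
contact_force: [0.7, 0.1, 0.4]
width: 39.7
finger_force: 0.0
t 33.0 tcp [ 465.8 -192.5  137. ] phi 0.172 dp [-425.7 -269.2  138.3] w 39.7 F [0.7 0.1 0.4]
```

View pics/c10.png

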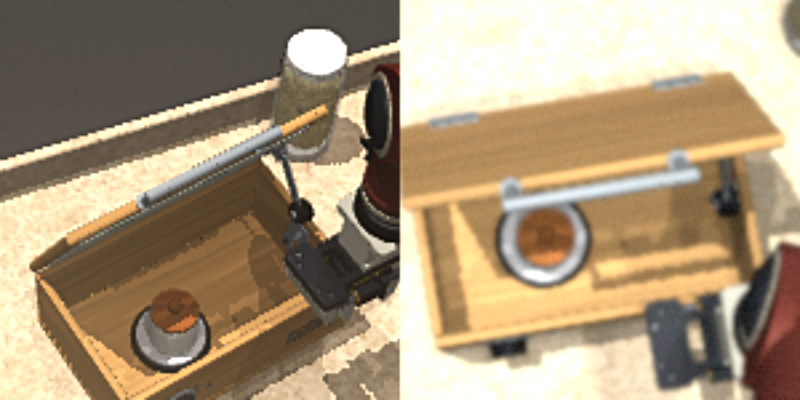

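The picture shows the knee folded forward at (300,210) / (727,195), and the lid resting at a lower angle. The bar ends are at scene crop (143,203),(281,133) and top crop (503,206),(698,176). From here on I'll work numerically.

Run:
```python
from geo import *
T=ctrl.get_image("top");S=ctrl.get_image("scene")
t=(375.2,221.6);s=(349.5,193.0)
p,e=tri(T,t,S,s);print("bar tri",p.round(1),e)
x=np.array([.985,.173]);H=np.array([595.5,-49.5])+74*x
for n,d,q in(("T",T,t),("S",S,s)):
    best=min(np.radians(np.arange(20,72,.25)),key=lambda a:abs((onz(d,q,110+233*np.sin(a)+6*np.cos(a))[:2]-H)@-x-(233*np.cos(a)-6*np.sin(a))))
    z=110+233*np.sin(best)+6*np.cos(best);print(n,np.degrees(best),onz(d,q,z).round(1))
print("hinge",H);go(430,-80,330)
```

```text
bar tri [567.7 -55.2 309.3] 1.877330574563719
T 62.0 [566.1 -55.4 318.5]
S 61.50000000000001 [562.9 -51.4 317.6]
hinge [668.39  -36.698]
t 33.2 tcp [ 470.2 -191.2  137.2] phi 0.176 dp [ -19.8 -116.5 -192.8] w 40.1 F [-0.8 -0.7 -0.1]
```

```bash
python3 -m creep '[{"dp":[0,0,-24],"yaw":-0.174},{"dp":[0,0,-24],"yaw":-0.174},{"dp":[0,0,-24],"yaw":-0.174},{"dp":[0,0,-24],"yaw":-0.174},{"dp":[0,0,-24],"yaw":-0.174},{"dp":[0,0,-24],"yaw":-0.174},{"dp":[0,0,-24],"yaw":-0.174},{"dp":[0,0,-24],"yaw":-0.174},{"dp":[0,0,-22],"yaw":-0.174},{"dp":[0,0,0],"yaw":0}]' 0.5
python3 -c "
from geo import *
go(565.5,-54.5,350)"
```

```text
clock: 34.45
ee_pos: [470.5, -191.4, 352.4]
tcp_rot: [0.645, 0.764, 0.001, 0.002]
contact_force: [1.0, -0.1, 0.4]
width: 23.0
finger_force: 0.0
t 34.5 tcp [ 470.5 -191.4  352.4] phi 1.740 dp [119.  116.6   2.7] w 23.0 F [ 1.  -0.1  0.4]
```

```bash
python3 -m creep '[{"dp":[15,15,0],"yaw":0},{"dp":[28,28,0],"yaw":0},{"dp":[30,30,0],"yaw":0},{"dp":[28,26,0],"yaw":0},{"dp":[14,14,0],"yaw":0},{"dp":[4,3.6,0],"yaw":0},{"dp":[0,0,0],"yaw":0}]' >/dev/null
python3 - <<'E'
from geo import *
# check bar vs finger sightline in the top view: blue-grey bar pixels
go(565.5,-54.5,302)
E
python3 -m creep '[{"dp":[0,0,8],"yaw":0},{"dp":[0,0,8],"yaw":0},{"dp":[0,0,6],"yaw":0},{"dp":[0,0,4],"yaw":0},{"dp":[0,0,0],"yaw":0}]'
```

```text
t 35.3 tcp [563.3 -55.7 350.7] phi 1.739 dp [ 0.8  2.4 48.7] w 23.0 F [-1.4  0.5  0.7]
clock: 35.95
ee_pos: [563.5, -54.6, 324.7]
tcp_rot: [0.645, 0.765, -0.0, -0.0]
contact_force: [0.1, -0.8, 0.0]
width: 23.2
finger_force: 0.0
```

```bash
python3 -m creep '[{"dp":[0,1.5,4],"yaw":0},{"dp":[0,0,4],"yaw":0},{"dp":[0,0,4],"yaw":0},{"dp":[0,0,0],"yaw":0}]'
python3 -m creep '[{"dp":[0,0,4],"yaw":0},{"dp":[0,0,4],"yaw":0},{"dp":[0,0,3],"yaw":0},{"dp":[0,0,0],"yaw":0}]'
```

```text
clock: 36.45
ee_pos: [564.9, -54.3, 312.6]
tcp_rot: [0.644, 0.765, -0.0, -0.0]
contact_force: [-0.7, 0.1, -0.4]
width: 23.4
finger_force: 0.0
clock: 36.95
ee_pos: [565.0, -54.3, 301.7]
tcp_rot: [0.645, 0.765, -0.0, -0.0]
contact_force: [0.3, 0.5, -0.4]
width: 22.9
finger_force: 0.0
```

No contact; the bar should be between the fingers. Closing.

```bash
python3 -m creep '[{"dp":[0,0,0],"yaw":0},{"dp":[0,0,0],"yaw":0},{"dp":[0,0,0],"yaw":0},{"dp":[0,0,0],"yaw":0}]' 1
```

```text
clock: 37.45
ee_pos: [565.5, -54.2, 302.2]
tcp_rot: [0.644, 0.765, 0.0, 0.0]
contact_force: [1.5, 0.1, -0.4]
width: 11.1
finger_force: 30.0
```

Run:
```python
import numpy as np
a=np.radians(np.linspace(61.5,0,28)); X=233*np.cos(a)-6*np.sin(a); z=233*np.sin(a)+6*np.cos(a)
for i,(dx,dz) in enumerate(zip(np.diff(X),np.diff(z))): print(i,"%.1f %.1f"%(-dx,-dz), end="; ")
```

```text
0 -8.2 4.4; 1 -8.0 4.7; 2 -7.8 5.0; 3 -7.6 5.3; 4 -7.4 5.6; 5 -7.1 5.9; 6 -6.9 6.2; 7 -6.7 6.4; 8 -6.4 6.7; 9 -6.1 7.0; 10 -5.8 7.2; 11 -5.5 7.4; 12 -5.2 7.6; 13 -4.9 7.8; 14 -4.6 8.0; 15 -4.3 8.2; 16 -4.0 8.4; 17 -3.6 8.5; 18 -3.3 8.7; 19 -2.9 8.8; 20 -2.6 8.9; 21 -2.2 9.0; 22 -1.9 9.1; 23 -1.5 9.1; 24 -1.2 9.2; 25 -0.8 9.2; 26 -0.4 9.3;
```

```bash
python3 -m creep '[{"dp":[0,-4,2.2],"yaw":0},{"dp":[0,-4.2,2.2],"yaw":0},{"dp":[0,-8,4.7],"yaw":0},{"dp":[0,-7.8,5],"yaw":0},{"dp":[0,-7.6,5.3],"yaw":0},{"dp":[0,-7.4,5.6],"yaw":0},{"dp":[0,0,0],"yaw":0}]'
```

```text
clock: 38.33
ee_pos: [524.8, -61.5, 275.8]
tcp_rot: [0.645, 0.764, -0.002, -0.001]
contact_force: [0.0, -0.7, -3.2]
width: 11.2
finger_force: 30.0
```

```bash
python3 -m creep '[{"dp":[0,-3.5,3],"yaw":0},{"dp":[0,-6.9,6],"yaw":0},{"dp":[0,-6.8,6.3],"yaw":0},{"dp":[0,-6.5,6.6],"yaw":0},{"dp":[0,-6.3,6.9],"yaw":0},{"dp":[0,-6,7.1],"yaw":0},{"dp":[0,-5.7,7.3],"yaw":0},{"dp":[0,-2.6,3.7],"yaw":0},{"dp":[0,0,0],"yaw":0}]'
```

```text
clock: 39.45
ee_pos: [481.8, -69.3, 229.1]
tcp_rot: [0.645, 0.764, -0.001, -0.001]
contact_force: [-0.7, -5.2, -0.9]
width: 10.8
finger_force: 30.0
```

```bash
python3 -m creep '[{"dp":[0,-2.6,3.8],"yaw":0},{"dp":[0,-4.9,7.8],"yaw":0},{"dp":[0,-4.6,8],"yaw":0},{"dp":[0,-4.3,8.2],"yaw":0},{"dp":[0,-4,8.4],"yaw":0},{"dp":[0,-3.6,8.5],"yaw":0},{"dp":[0,-3.3,8.7],"yaw":0},{"dp":[0,-1.5,4.5],"yaw":0},{"dp":[0,0,0],"yaw":0}]'
```

```text
clock: 40.58
ee_pos: [451.8, -74.9, 170.7]
tcp_rot: [0.645, 0.764, -0.003, -0.002]
contact_force: [-2.1, -6.3, -1.5]
width: 10.8
finger_force: 30.1
```

```bash
python3 -m creep '[{"dp":[0,-1.4,4.5],"yaw":0},{"dp":[0,-2.5,8.8],"yaw":0},{"dp":[0,-2.3,9],"yaw":0},{"dp":[0,-1.9,9],"yaw":0},{"dp":[0,-1.5,9],"yaw":0},{"dp":[0,-1.2,9],"yaw":0},{"dp":[0,-0.4,5],"yaw":0},{"dp":[0,0,0],"yaw":0}]'
```

```text
clock: 41.58
ee_pos: [439.1, -77.3, 116.1]
tcp_rot: [0.645, 0.764, -0.004, -0.003]
contact_force: [-3.5, -7.0, -3.9]
width: 11.1
finger_force: 30.1
```

```bash
python3 -m creep '[{"dp":[0,-0.3,4],"yaw":0},{"dp":[0,-0.2,4],"yaw":0},{"dp":[0,-0.1,4],"yaw":0},{"dp":[0,0,2],"yaw":0},{"dp":[0,0,0],"yaw":0}]'
python3 -m creep '[{"dp":[0,0,2],"yaw":0},{"dp":[0,0,2],"yaw":0},{"dp":[0,0,0],"yaw":0}]'
```

```text
clock: 42.2
ee_pos: [438.0, -77.5, 102.2]
tcp_rot: [0.645, 0.764, -0.005, -0.003]
contact_force: [-4.5, -7.3, -1.9]
width: 11.2
finger_force: 30.1
clock: 42.58
ee_pos: [437.7, -77.5, 98.2]
tcp_rot: [0.646, 0.764, -0.005, -0.004]
contact_force: [-4.8, -7.5, -2.9]
width: 11.2
finger_force: 30.1
```

```bash
python3 -m creep '[{"dp":[0,0,2],"yaw":0},{"dp":[0,0,0],"yaw":0}]'
python3 -m creep '[{"dp":[0,0,2],"yaw":0},{"dp":[0,0,0],"yaw":0}]'
python3 -m creep '[{"dp":[0,0,2],"yaw":0},{"dp":[0,0,0],"yaw":0}]'
```

```text
clock: 42.82
ee_pos: [437.7, -77.5, 96.3]
tcp_rot: [0.646, 0.764, -0.005, -0.004]
contact_force: [-4.5, -7.6, -1.5]
width: 11.0
finger_force: 30.1
clock: 43.08
ee_pos: [437.6, -77.6, 94.2]
tcp_rot: [0.646, 0.764, -0.005, -0.004]
contact_force: [-5.5, -7.5, -2.6]
width: 11.1
finger_force: 30.1
clock: 43.32
ee_pos: [437.6, -77.6, 93.7]
tcp_rot: [0.646, 0.764, -0.005, -0.003]
contact_force: [-8.1, -8.4, 12.2]
width: 11.1
finger_force: 30.1
```

```bash
python3 -m creep '[{"dp":[0,0,0.5],"yaw":0},{"dp":[0,0,0],"yaw":0}]'
python3 -m creep '[{"dp":[0,0,0],"yaw":0},{"dp":[0,0,0],"yaw":0},{"dp":[0,0,0],"yaw":0},{"dp":[0,0,-3],"yaw":0},{"dp":[0,0,-8],"yaw":0},{"dp":[0,0,-20],"yaw":0},{"dp":[0,0,-40],"yaw":0},{"dp":[0,0,-40],"yaw":0},{"dp":[0,0,-30],"yaw":0},{"dp":[0,0,0],"yaw":0}]' 0.5
python3 - <<'E'
from geo import *
go(0,0,0)
T=ctrl.get_image("top");S=ctrl.get_image("scene")
cv2.imwrite("pics/top9.png",T["img"])
x=np.array([.985,.173]);H=np.array([668.4,-36.7]);c=H-233*x
pr=lambda d,X:(lambda q:q[:2]/q[2])(d["K"]@(d["R"]@np.array(X)+d["t"]))
print("expect bar centre px",pr(T,(*c,116)),pr(S,(*c,116)))
# blue-grey bar pixels near expected place, offset to bar's left half (away from arm)
for n,d in(("T",T),("S",S)):
    for k in(-55,-40,40,55):
        X=np.array([*(c+k*np.array([-.173,.985])),116]); u=pr(d,X); h=cv2.cvtColor(d["img"],cv2.COLOR_BGR2HSV); col=int(round(u[0])); r0=int(u[1])
        seg=[(r,tuple(h[r,col])) for r in range(r0-14,r0+15) if 85<h[r,col,0]<125 and h[r,col,1]>20 and h[r,col,2]>70]
        print(n,k,u.round(1),[s[0] for s in seg])
E
```

```text
clock: 43.58
ee_pos: [437.6, -77.6, 93.7]
tcp_rot: [0.646, 0.764, -0.005, -0.003]
contact_force: [-9.3, -7.4, 15.9]
width: 11.3
finger_force: 30.1
clock: 44.82
ee_pos: [445.3, -74.9, 237.2]
tcp_rot: [0.644, 0.765, 0.002, 0.003]
contact_force: [-0.1, 0.1, -0.9]
width: 23.5
finger_force: 0.0
t 44.8 tcp [445.3 -74.9 237.2] phi 1.741 dp [ 149.7 -428.   233.7] w 23.5 F [-0.1  0.1 -0.9]
expect bar centre px [377.9496667  286.94163698] [370.44401383 267.6877384 ]
T -55 [401.3 283.3] []
T -40 [394.9 284.3] []
T 40 [361.  289.6] []
T 55 [354.7 290.6] []
S -55 [386.7 258.7] []
S -40 [382.3 261.1] []
S 40 [358.4 274.4] []
S 55 [353.8 276.9] []
```

```bash
python3 -m creep '[{"dp":[-20,0,-10],"yaw":0},{"dp":[-40,0,-10],"yaw":0},{"dp":[-50,0,0],"yaw":0},{"dp":[-50,0,0],"yaw":0},{"dp":[-50,0,0],"yaw":0},{"dp":[-50,0,0],"yaw":0},{"dp":[-30,0,0],"yaw":0},{"dp":[0,0,0],"yaw":0}]'
python3 - <<'E'
from geo import *
T=ctrl.get_image("top");S=ctrl.get_image("scene")
x=np.array([.985,.173]);y=np.array([-.173,.985]);c=np.array([668.4,-36.7])-233*x
pr=lambda d,X:(lambda q:q[:2]/q[2])(d["K"]@(d["R"]@np.array(X)+d["t"]))
for n,d in(("T",T),("S",S)):
    for k in(20,45):
        u=pr(d,[*(c+k*y),116]);r=int(u[1]);q=int(round(u[0]))
        h=cv2.cvtColor(d["img"],cv2.COLOR_BGR2HSV)
        print(n,k,u.round(1),[(i,*map(int,h[i,q])) for i in range(r-20,r+14,1)])
E
```

```text
clock: 45.92
ee_pos: [490.8, -363.5, 251.7]
tcp_rot: [0.646, 0.763, -0.0, -0.002]
contact_force: [0.0, 0.7, -0.4]
width: 23.1
finger_force: 0.0
T 20 [369.5 288.3] [(268, 17, 124, 185), (269, 17, 125, 182), (270, 17, 128, 184), (271, 17, 122, 174), (272, 17, 119, 143), (273, 16, 104, 103), (274, 17, 74, 86), (275, 20, 68, 83), (276, 16, 54, 90), (277, 20, 60, 98), (278, 18, 64, 115), (279, 18, 58, 123), (280, 19, 59, 126), (281, 20, 52, 138), (282, 23, 43, 161), (283, 30, 36, 183), (284, 30, 39, 190), (285, 31, 34, 187), (286, 33, 32, 168), (287, 45, 11, 144), (288, 90, 12, 144), (289, 100, 14, 160), (290, 98, 13, 152), (291, 48, 9, 139), (292, 21, 43, 161), (293, 22, 53, 183), (294, 21, 52, 185), (295, 23, 53, 164), (296, 23, 51, 140), (297, 18, 55, 130), (298, 20, 54, 128), (299, 22, 51, 151), (300, 28, 42, 175), (301, 27, 41, 186)]
T 45 [358.9 289.9] [(269, 18, 119, 188), (270, 18, 119, 182), (271, 18, 126, 180), (272, 17, 123, 184), (273, 17, 123, 172), (274, 17, 107, 140), (275, 17, 89, 103), (276, 19, 57, 94), (277, 17, 55, 88), (278, 20, 60, 93), (279, 20, 57, 98), (280, 19, 64
[... 1149 characters left out ...]
]
S 45 [356.9 275.2] [(255, 18, 139, 183), (256, 16, 140, 178), (257, 17, 143, 162), (258, 16, 143, 171), (259, 16, 143, 182), (260, 16, 144, 168), (261, 16, 135, 91), (262, 16, 121, 63), (263, 16, 131, 72), (264, 16, 128, 74), (265, 15, 124, 76), (266, 16, 129, 79), (267, 17, 128, 72), (268, 16, 129, 75), (269, 16, 128, 80), (270, 17, 126, 77), (271, 16, 129, 77), (272, 17, 129, 75), (273, 16, 148, 67), (274, 16, 102, 100), (275, 75, 4, 135), (276, 75, 4, 145), (277, 30, 4, 125), (278, 20, 8, 90), (279, 18, 70, 62), (280, 17, 87, 82), (281, 17, 75, 129), (282, 17, 76, 128), (283, 17, 76, 118), (284, 17, 95, 97), (285, 18, 72, 192), (286, 17, 76, 190), (287, 21, 57, 188), (288, 23, 58, 189)]
```

The bar lies within 1 pixel of its predicted shut position in both views, and the press met a firm stop. Handing in.

```bash
python3 -c "
from rig import ctrl
print(ctrl.finish_job())"
```

```text
the job is handed in; nothing more can be done
None
```

The job is handed in, with no verdict returned: the crock stands centred on the warming plate (last seen before the lid came down), the stay is unlocked, and the lid was guided by its bar onto its stop. The tin and garlic were not touched, and I viewed 12 pictures against your limit of 10.

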